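Feed the blank to the end stop and lock it in the jig

ROBOT

A 6-joint arm with a two-finger parallel gripper is mounted at the origin on a cart in front of the work surface, level with it; the furniture and walls round the work are solid. World frame = base frame: x ahead of the robot, y to its left, z up, the work surface at z = 0. Lengths are in m, angles in rad, forces in N, time in s.
With the tool pointing down it reaches from about 0.25 to 0.775 m from the base axis. Payload 8.9 kg.
Tool frame: the origin (TCP) lies where the fingers leave the gripper's body, on its centre line; the fingertips stand 73 mm ahead of it and the grasp point (between the pads) lies 54 mm ahead of it; z points along the fingers, y is the line along which they close (so a half turn about z gives the same grasp; the last joint's range is limited). The gripper opens to 85 mm and grips with 20 to 120 N. Pads are 22 mm wide; open, the fingers measure 114 mm over their backs; the gripper's body (76 mm by 85 mm) begins 54 mm behind the grasp point. The pads swing forward as they close: fully open they stand 13 mm farther back than shut.
Start: joints at [0.991, 0.291, -0.153, 1.127, 0, 1.431], TCP at [0.224, 0.475, 0.304] pointing down, gripper open.
Joint ranges: [-2.52, 2.52], [-0.91, 1.74], [-1.3, 1.37], [-1.96, 2.02], [-1.52, 1.47], [-3.14, 3.14]. Speed limits (rad/s): [2.22, 2.22, 2.79, 3.14, 3.14, 3.14].

INTERFACE

Orientations are given as a unit quaternion [w, x, y, z].
In Python, from plant import arm gives the robot as it stands.
- The arm moves only by the tool drive_tool, never from a script. Its argument "commands" is a list of rows, each a list of 7 numbers: the turn, a rotation vector about the tool's x, y, z scaled (see below), then the shift along the tool's x, y, z scaled (see below), then the opening, from -1 (shut) to 1 (fully open). In form: [[rx, ry, rz, dx, dy, dz, claw], ...]. A call has 1 to 8 rows; each row is the pose to reach, as a shift and turn from the pose commanded when the call began, along the tool's axes at that moment, turning the shorter way round; what a row does not reach only later rows make up. The controller multiplies each number of a shift by 1 m and each number of a turn by 180 degrees. A row lasts 1/10 s, in which the tool goes at most 50 mm and 8.59 degrees, less where a joint would pass 70% of its speed; a pose out of reach is approached as far as the arm can. A call with a number of a shift or a turn outside -1 to 1 is refused whole. A call with a gripper value outside its range is refused whole. The fingers move at their own pace and stop on an object; the grip force is fixed at half the most. Time passes only in rows, so rows that repeat a pose let the fingers close. It gives the time, the measured TCP pose, the force, the opening and the grip force at its end, in the units of the state.
- arm.get_state(): the state, without advancing time (a new reading comes with each control period).
- arm.grab_frame(name): name is "side" or "top" or "wrist"; returns (picture, depth): 480x640x3 uint8, red, green, blue; 480x640 float32, m along the optical axis (not along the pixel's ray), 0 where there is no reading.
- arm.calibration(name): a dict with "camera_matrix" (3x3 intrinsics, pixels), "distortion" ([k1, k2, p1, p2, k3] as OpenCV has them; the pictures are not rectified), "camera_from_world" (4x4, takes a point from world to camera coordinates); the wrist camera has in their place "hand_eye" (4x4, takes a point from camera to tool coordinates, whose origin is the TCP and whose axes are the flange's). Camera axes: x right, y down, z forward; pixel columns grow to the right and rows downward; lengths in m; the calibration is good to about 2 mm. A picture is of the moment at which its call begins: read the wrist's pose just before it. calibration takes no time and is no camera call.
- arm.job_done(): hands the job in; it is judged then, once.
The state is a dict: "t": time; "joint_positions": joint angles; "qvel": joint speeds; "effort": joint torques, N m; "ee_pos": TCP position; "tcp_rot": TCP orientation; "contact_force": force on the tool from outside, world axes, zero at the start; "moment": the same for the moment, N m; "opening": opening from 0.0 (shut) to 1.0 (fully open); "grip_force": force on a finger pad.
Only numpy, scipy, OpenCV 4.12 (cv2) and the standard library are available. Lean on these libraries where they do the work, as an engineer would, in place of code of your own. Each camera call takes 0.05 s, during which the arm holds its last target. There are 200 camera calls.

TASK

Swing the feed jig's sprung lever by its red upright grip all the way to its stop, so that it pushes the wooden blank along the channel up to the end stop, and let the lever spring back home. Then turn the lock ring until its blue tongue lies across the blank on the red locked pin, and let go.

Things in the scene. Friction and masses are not known exactly. Their poses are not given: they have to be found in the camera images.
- jig: Fixed feed jig: plywood base 220 x 340 x 18 mm (x, y, z), origin under its centre. A 49 mm channel runs along y, centred on x = 0.030, between dark fences (tops z = 0.032); the end stop's face is at y = +0.110 (top z = 0.035); feeding is toward +y. On the far fence: black lever-stop pins (z to 0.052) at y = 0.028 and -0.086, red 7 mm pin (locked mark, z to 0.050) at (0.0575, 0.0725).
- blank: Oak offcut 45 x 90 x 19 mm (local x, y, z), origin at the centre of its underside. It lies loose in the channel on the base (underside at z = 0.018), long side along the channel, its leading end 32 to 46 mm short of the end stop at the start. Touching the end stop its origin is at jig y = +0.065.
- feed_lever (a joint): Sprung feed lever's angle about its upright pivot: 0 home, 0.70 rad at its stop; grows counter-clockwise from above (grip toward jig +y), springs back when let go; 1 to 3 N at the grip. At 0 the arm points 0.56 rad clockwise of jig +x. The arm is a steel bar 16 mm wide, z 0.041 to 0.049; a 12 mm peg under it, 85 mm from the pivot, pushes the blank's rear end.
- lever_pivot (a point): Point on the lever's upright pivot axis, at jig local (-0.055, 0, 0.045).
- lever_grip (a point): Point 2 mm below the top of the lever's upright red grip, 150 mm from the pivot axis; moves with the lever. The grip is round, 18 mm thick, from z = 0.049 to 0.107; this point is on its axis at z = 0.105.
- lock_ring (a joint): Angle of the lock ring about its upright post: 0 fully unlocked, 1.30 rad locked (hard stop; tongue on the red pin, pointing along jig +x across the channel). It grows clockwise seen from above and stays where it is left (friction about 0.04 N m).
- ring_grip (a point): Centre of the top face of the lock ring, on its axis, at jig local (-0.045, 0.085, 0.087). The ring is a knurled aluminium cylinder, 40 to 42 mm across, from z = 0.045 to 0.087; a red line on top points along the tongue. A steel post end 18 mm across stands 3 mm out of its top.
- tongue_tip (a point): Tip of the blue hold-down tongue, 105 mm from the ring's axis; the tongue is 16 mm wide, z 0.040 to 0.046, and passes 3 mm above the blank.

How it is judged:
By the outcome, as a careful person would: the job done as asked, in the order asked, and still so for the second after the job is handed in, with the robot touching nothing.
It also fails if it takes over 56 s, if anything falls off the work surface, if the arm or the gripper's body presses on something with over 40 N, if the wrist force passes 120 N, or if a joint passes its speed limit or range.

## Working session

There is one attempt and no reset: what is moved stays moved. The work goes in short steps, Python scripts to look and compute and a tool call to move; the robot and the scene stay as the last step left them, time stands still between calls to the robot, and variables do not carry over. Pictures are saved under pics/ and viewed, at most 10 in all, crops included, and the job is handed in when it is done.

Besides the shell and the picture viewer there is one more tool, called after "Emit:" as name(argument=value, ...) on one line, values as JSON. drive_tool: Moves the arm, as the interface text tells. Shifts and turns lie within -1 to 1; 1 stands for 1 m of shift or 180 degrees of turn. Its arguments: {"type":"object","properties":{"commands":{"type":"array","items":{"type":"array","items":{"type":"number","minimum":-1,"maximum":1}}}},"required":["commands"]}

```bash
mkdir -p pics; python3 - <<'E'
from plant import arm
import cv2,numpy as np
s=arm.get_state();print({k:np.round(v,3) for k,v in s.items()})
a=[]
for n in("top","side"):
    p,d=arm.grab_frame(n);np.savez(f"pics/{n}0.npz",p=p,d=d);a.append(p)
    c=arm.calibration(n);print(n,c)
    cv2.imwrite(f"pics/{n}0.png",p[:,:,::-1])
print(arm.calibration("wrist"))
E
```

```text
{'t': np.float64(0.0), 'joint_positions': array([ 0.991,  0.291, -0.154,  1.127, -0.   ,  1.431]), 'qvel': array([ 0.001,  0.   ,  0.   ,  0.001,  0.   , -0.   ]), 'effort': array([-0.0000e+00, -5.3715e+01,  3.3137e+01,  1.6000e-02, -0.0000e+00,
        0.0000e+00]), 'ee_pos': array([0.224, 0.475, 0.303]), 'tcp_rot': array([-0.   ,  0.219,  0.976, -0.001]), 'contact_force': array([ 0.248,  0.647, -0.124]), 'moment': array([-0.058, -0.028, -0.02 ]), 'grip_force': np.float64(0.0), 'opening': np.float64(1.003)}
top {'camera_matrix': array([[536.07593504,   0.        , 324.86065205],
       [  0.        , 536.07593504, 241.50439371],
       [  0.        ,   0.        ,   1.        ]]), 'distortion': array([0.01562576, 0.        , 0.        , 0.        , 0.        ]), 'camera_from_world': array([[ 0.00139822, -0.99992351,  0.0122887 ,  0.03820761],
       [-0.98343467, -0.00360238, -0.18122713,  0.57571756],
       [ 0.18125753, -0.01183173, -0.98336449,  0.85940304],
       [ 0.        ,  0.        ,  0.        ,  1.        ]])}
side {'camera_matrix': array([[437.2238969 ,   0.        , 
[... 388 characters left out ...]
623903 ,  0.82223474],
       [ 0.        ,  0.        ,  0.        ,  1.        ]])}
{'camera_matrix': array([[417.11967994,   0.        , 316.98085662],
       [  0.        , 417.11967994, 244.13106489],
       [  0.        ,   0.        ,   1.        ]]), 'distortion': array([-0.10069048,  0.        ,  0.        ,  0.        ,  0.        ]), 'hand_eye': array([[-4.29799108e-05, -9.57609606e-01, -2.88069158e-01,
         7.25091814e-02],
       [ 9.99999922e-01,  7.17655117e-05, -3.87765395e-04,
         1.47155251e-03],
       [ 3.92001297e-04, -2.88069153e-01,  9.57609529e-01,
        -6.97768976e-02],
       [ 0.00000000e+00,  0.00000000e+00,  0.00000000e+00,
         1.00000000e+00]])}
```

View pics/top0.png

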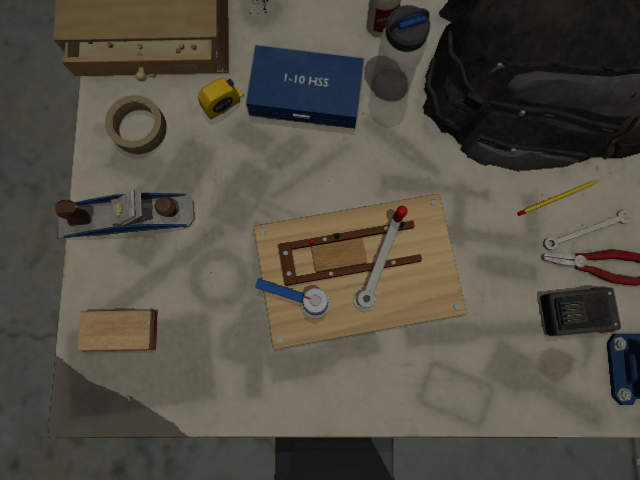

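View pics/side0.png

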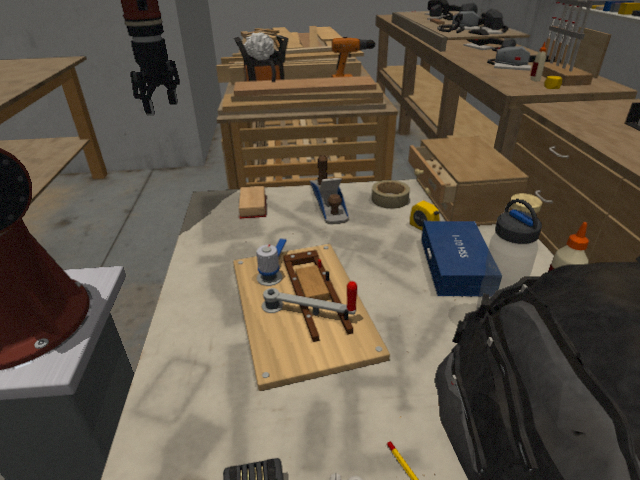

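Top view: the jig's corners are near (255,225), (440,195), (466,312) and (275,348). The ring is at (315,300), with its tongue pointing left to (258,284). The lever pivot is at (366,299), the red grip top at (402,211) and the red pin at (312,241). The blank is at about (313–365, 255). In the side view the ring is at (267,262) and the grip at (351,290).

```bash
cat > h.py <<'E'
import cv2,numpy as np
from plant import arm
from scipy.spatial.transform import Rotation as R
def T_wc(n):
    return np.linalg.inv(arm.calibration(n)["camera_from_world"])
def wrist_T(s):
    T=np.eye(4);q=s["tcp_rot"];T[:3,:3]=R.from_quat([q[1],q[2],q[3],q[0]]).as_matrix();T[:3,3]=s["ee_pos"]
    return T@arm.calibration("wrist")["hand_eye"]
def onplane(n,px,z,T=None):
    c=arm.calibration(n);T=T_wc(n) if T is None else T
    u=cv2.undistortPoints(np.float64(px).reshape(-1,1,2),c["camera_matrix"],c["distortion"])[:,0]
    r=np.c_[u,np.ones(len(u))]@T[:3,:3].T;o=T[:3,3]
    return o+r*((z-o[2])/r[:,2])[:,None]
def proj(n,P,T=None):
    c=arm.calibration(n);M=np.linalg.inv(T_wc(n) if T is None else T)
    return cv2.projectPoints(np.float64(P).reshape(-1,1,3),cv2.Rodrigues(M[:3,:3])[0],M[:3,3],c["camera_matrix"],c["distortion"])[0][:,0]
def cloud(n,d,T=None):
    c=arm.calibration(n);T=T_wc(n) if T is None else T
    v,u=np.mgrid[:480,:640]
    p=cv2.undistortPoints(np.c_[u.ravel(),v.ravel()].astype(float).reshape(-1,1,2),c["camera_matrix"],c["distortion"])[:,0]
    P=np.c_[p,np.ones(len(p))]*d.reshape(-1,1)
    return (P@T[:3,:3].T+T[:3,3]).reshape(480,640,3)
def red(p):
    h=cv2.cvtColor(p,cv2.COLOR_RGB2HSV);return (((h[...,0]<6)|(h[...,0]>174))&(h[...,1]>170)&(h[...,2]>70)).astype(np.uint8)
def blue(p):
    h=cv2.cvtColor(p,cv2.COLOR_RGB2HSV);return ((abs(h[...,0].astype(int)-108)<12)&(h[...,1]>130)&(h[...,2]>60)).astype(np.uint8)
E
python3 - <<'E'
from h import *
f=np.load("pics/top0.npz");p,d=f["p"],f["d"]
C=cloud("top",d)
print("table z",np.median(C[380:420,200:260,2]),"base z",np.median(C[310:325,400:440,2]))
h=cv2.cvtColor(p,cv2.COLOR_RGB2HSV)
m=((h[...,1]>70)&(h[...,0]>8)&(h[...,0]<25)).astype(np.uint8);m[:185]=0;m[360:]=0;m[:,:240]=0;m[:,480:]=0
m=cv2.morphologyEx(m,cv2.MORPH_OPEN,np.ones((3,3)))
c=max(cv2.findContours(m,0,2)[0],key=cv2.contourArea)
W=onplane("top",cv2.convexHull(c)[:,0],0.018)
r=cv2.minAreaRect(np.float32(W[:,:2]));print("rect",r)
b=cv2.boxPoints(r);print(b)
ay=max([b[1]-b[0],b[2]-b[1]],key=np.linalg.norm);ay=ay*np.sign(ay[1]);yaw=np.arctan2(-ay[0],ay[1])
print("yaw",yaw)
J=np.eye(4);J[:3,:3]=R.from_euler('z',yaw).as_matrix();J[:2,3]=r[0];np.save("J.npy",J)
t=-.56
L=dict(pivot=[-.055,0,.049],grip=[-.055+.15*np.cos(t),.15*np.sin(t),.107],ring=[-.045,.085,.09],pin=[.0575,.0725,.05])
for k,v in L.items(): print(k,J[:3,:3]@v+J[:3,3],proj("top",J[:3,:3]@v+J[:3,3]),proj("side",J[:3,:3]@v+J[:3,3]))
for n in("top","side"):
    q=np.load(f"pics/{n}0.npz")["p"]
    for nm,mm in(("red",red(q)),("blue",blue(q))):
        N,l,s,ce=cv2.connectedComponentsWithStats(mm)
        for i in range(1,N):
            if s[i,4]>3 and 190<ce[i,1]<350 and 220<ce[i,0]<470: print(n,nm,s[i],ce[i])
big=cv2.resize(p[185:360,240:480],None,fx=3.3,fy=3.3,interpolation=2)
cv2.imwrite("pics/crop.png",big[:,:,::-1])
E
```

```text
table z -0.0005407144686134235 base z 0.016949062558951344
rect ((0.5331674218177795, -0.01916240155696869), (0.2193836122751236, 0.3387654423713684), 10.395066261291504)
[[ 0.39471352  0.12764806]
 [ 0.45583844 -0.20555723]
 [ 0.6716213  -0.16597286]
 [ 0.6104964   0.16723242]]
yaw 0.18142803
pivot [ 0.47907014 -0.02908629  0.049     ] [[365.78375737 298.6886427 ]] [[270.88174527 291.78454234]]
grip [ 0.61844914 -0.08452538  0.107     ] [[402.09574504 209.61412889]] [[351.79068586 280.74928452]]
ring [0.47356909 0.05632295 0.09      ] [[314.62469598 300.05319836]] [[266.36266009 247.25670849]]
pin [0.57664219 0.06252263 0.05      ] [[311.43566948 241.1179141 ]] [[319.32589763 258.55401898]]
top red [397 206  10  10  79] [401.74683544 210.63291139]
top red [310 240   4   3  12] [311.5 241. ]
top red [305 296   5   3   6] [306.66666667 297.16666667]
top blue [256 279  47  23 432] [279.27777778 290.20601852]
top blue [312 313   9   2   9] [316.         313.77777778]
side red [240 217   8   1   8] [243.5 217. ]
side red [255 216   7   1   7] [258. 216.]
side red [318 259   3   7  17] [318.88235294 261.82352941]
side red [347 281  10  30 243] [351.34567901 295.33333333]
side blue [316 187   8  25  28] [320.28571429 199.85714286]
side blue [343 201   3  10  10] [343.9 205.5]
side blue [323 213   3   6   7] [324.28571429 215.14285714]
side blue [ 424  221   64   55 2111] [456.77498816 246.38749408]
side blue [277 239   9  16  74] [280.25675676 245.22972973]
side blue [258 268  21   7  36] [268.25       272.11111111]
side blue [440 295   4   1   4] [441.5 295. ]
```

View pics/crop.png

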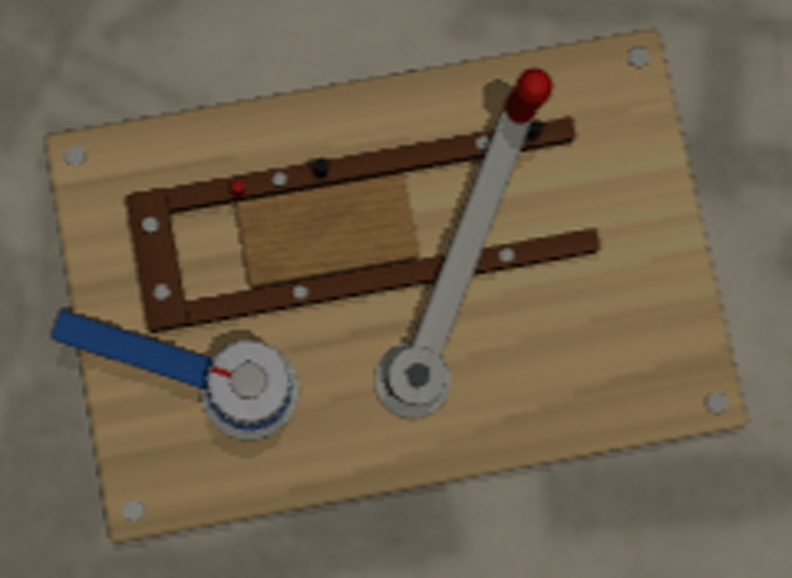

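The fitted jig pose puts the pivot, grip, ring and pin within about 1 px of where they appear in both views. Next I check clearance from the backpack and work out the first move.

```bash
cat >> h.py <<'E'
def plan(pos,yyaw,s=None):
    """shift/turn numbers for tool-down TCP at pos with tool y along world yaw yyaw (or its half turn as given)"""
    s=s or arm.get_state();q=s["tcp_rot"];A=R.from_quat([q[1],q[2],q[3],q[0]])
    y=np.array([np.cos(yyaw),np.sin(yyaw),0]);z=np.array([0,0,-1.]);B=R.from_matrix(np.c_[np.cross(y,z),y,z])
    return np.round(np.r_[(A.inv()*B).as_rotvec()/np.pi,A.inv().apply(np.array(pos)-s["ee_pos"])],4)
def lever(th,r=.15,z=.139):
    J=np.load("J.npy");a=th-.56;v=[-.055+r*np.cos(a),r*np.sin(a),z];return J[:3,:3]@v+J[:3,3],a+np.arctan2(J[1,0],J[0,0])
E
python3 - <<'E'
from h import *
d=np.load("pics/top0.npz")["d"];C=cloud("top",d).reshape(-1,3)
C=np.r_[C,cloud("side",np.load("pics/side0.npz")["d"]).reshape(-1,3)]
for th in(0,.35,.7):
    g,a=lever(th);print(th,g,a)
    for z in(.06,.15,.2,.3):
        P=C[(C[:,2]>z)&(C[:,0]>.45)&(C[:,1]<.3)];D=np.hypot(*(P[:,:2]-g[:2]).T);D=D[D>.03]
        print("  z>",z,"nearest",np.round(D.min(),3) if len(D) else None, P[np.hypot(*(P[:,:2]-g[:2]).T)>.03][D.argmin()] if len(D) else None)
g,a=lever(0,z=.26);print(plan(g,a))
# tongue angle
q=np.load("pics/top0.npz")["p"];m=blue(q);m[:270]=0;m[306:]=0;m[:,:245]=0;m[:,310:]=0
c=max(cv2.findContours(m,0,2)[0],key=cv2.contourArea)
W=onplane("top",c[:,0],.046);J=np.load("J.npy");rc=(J[:3,:3]@[-.045,.085,.046]+J[:3,3])
far=W[np.hypot(*(W-rc)[:,:2].T)>.09]-rc;v=far.mean(0);print("tongue ang jig",np.arctan2(v[1],v[0])-np.arctan2(J[1,0],J[0,0]),np.hypot(*(W-rc)[:,:2].T).max())
E
```

```text
0 [ 0.61844914 -0.08452538  0.139     ] -0.3785719698667527
  z> 0.06 nearest 0.176 [ 0.76917111 -0.17530756  0.06304855]
  z> 0.15 nearest 0.202 [ 0.78821308 -0.19427198  0.15314526]
  z> 0.2 nearest 0.23 [ 0.84862847 -0.08337425  0.20765968]
  z> 0.3 nearest 0.573 [ 0.51900975 -0.64843113  0.56862605]
0.35 [ 0.62900891 -0.0333715   0.139     ] -0.0285719698667527
  z> 0.06 nearest 0.043 [ 0.62161718 -0.07598802  0.09818897]
  z> 0.15 nearest 0.223 [ 0.8477551  -0.07608886  0.16529242]
  z> 0.2 nearest 0.225 [ 0.85077506 -0.07040638  0.20387098]
  z> 0.3 nearest 0.625 [ 0.51900975 -0.64843113  0.56862605]
0.7 [0.62138792 0.01830198 0.139     ] 0.3214280301332473
  z> 0.06 nearest 0.094 [ 0.61646098 -0.07515624  0.09168452]
  z> 0.15 nearest 0.245 [ 0.85088855 -0.06785121  0.15645993]
  z> 0.2 nearest 0.246 [ 0.85077506 -0.07040638  0.20387098]
  z> 0.3 nearest 0.675 [ 0.51900975 -0.64843113  0.56862605]
[-3.000e-04  2.000e-04  4.802e-01 -5.955e-01 -3.372e-01  4.370e-02]
tongue ang jig 1.0704379086113542 0.10344914635617203
```

Emit:
drive_tool(commands=[[0,0,0.48,-0.595,-0.337,0.044,1],[0,0,0.48,-0.595,-0.337,0.044,1],[0,0,0.48,-0.595,-0.337,0.044,1],[0,0,0.48,-0.595,-0.337,0.044,1],[0,0,0.48,-0.595,-0.337,0.044,1],[0,0,0.48,-0.595,-0.337,0.044,1],[0,0,0.48,-0.595,-0.337,0.044,1],[0,0,0.48,-0.595,-0.337,0.044,1]])

```text
t: 0.9
ee_pos: [0.4549, 0.1468, 0.278]
tcp_rot: [-0.0, 0.734, 0.68, -0.0]
contact_force: [0.7, 1.0, 0.1]
opening: 0.997
grip_force: 0.0
```

```bash
python3 - <<'E'
from h import *
g,a=lever(0,z=.26);print(plan(g,a))
E
```

```text
[-0.     -0.      0.0962 -0.2181  0.1807  0.018 ]
```

Emit:
drive_tool(commands=[[0,0,0.096,-0.218,0.181,0.018,1],[0,0,0.096,-0.218,0.181,0.018,1],[0,0,0.096,-0.218,0.181,0.018,1],[0,0,0.096,-0.218,0.181,0.018,1],[0,0,0.096,-0.218,0.181,0.018,1],[0,0,0.096,-0.218,0.181,0.018,1],[0,0,0.096,-0.218,0.181,0.018,1],[0,0,0.096,-0.218,0.181,0.018,1]])

```text
t: 1.7
ee_pos: [0.6192, -0.082, 0.2593]
tcp_rot: [-0.001, 0.826, 0.564, -0.001]
contact_force: [-0.7, -0.1, -0.5]
opening: 0.996
grip_force: 0.0
```

```bash
python3 - <<'E'
from h import *
s=arm.get_state();T=wrist_T(s);p,d=arm.grab_frame("wrist")
cv2.imwrite("pics/w1.png",p[:,:,::-1])
J=np.load("J.npy");j=lambda v:J[:3,:3]@v+J[:3,3]
m=red(p)
N,l,st,ce=cv2.connectedComponentsWithStats(m)
print([(st[i].tolist(),ce[i].round(1)) for i in range(1,N) if st[i,4]>20])
g,a=lever(0,z=.107);print("pred grip top",proj("wrist",g,T),"ring",proj("wrist",j([-.045,.085,.09]),T),"pin",proj("wrist",j([.0575,.0725,.05]),T))
np.savez("pics/w1.npz",p=p,d=d,T=T)
g,a=lever(0);print(plan(g,a),s["ee_pos"])
E
```

```text
[([168, 44, 17, 12, 104], array([174. ,  49.6])), ([0, 94, 7, 17, 67], array([  3.1, 102.1])), ([304, 242, 30, 29, 597], array([317.1, 256.9])), ([421, 427, 11, 9, 57], array([426.5, 430.9]))]
pred grip top [[316.09833028 262.05757381]] ring [[  2.80991432 126.42803779]] pin [[170.38117356  50.15227727]]
[-0.0005 -0.      0.0021 -0.0033  0.0009  0.1207] [ 0.6192426  -0.08197709  0.25927716]
```

View pics/w1.png

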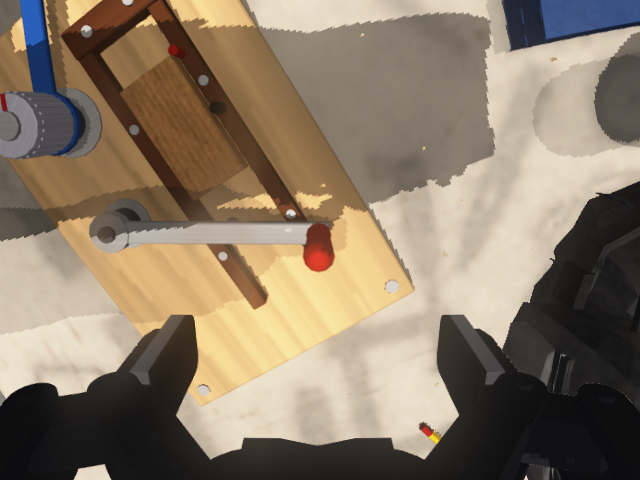

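The wrist view shows the grip top at about (318,258), against a predicted (316,262), so the pose holds. The fingers straddle it radially. I descend and close.

Emit:
drive_tool(commands=[[0,0,0.002,-0.003,0.001,0.04,1],[0,0,0.002,-0.003,0.001,0.08,1],[0,0,0.002,-0.003,0.001,0.121,1],[0,0,0.002,-0.003,0.001,0.121,1],[0,0,0.002,-0.003,0.001,0.121,-0.5],[0,0,0.002,-0.003,0.001,0.121,-1],[0,0,0.002,-0.003,0.001,0.121,-1],[0,0,0.002,-0.003,0.001,0.121,-1]])

```text
t: 2.55
ee_pos: [0.6202, -0.0847, 0.1409]
tcp_rot: [0.001, 0.827, 0.562, 0.001]
contact_force: [0.6, -0.7, -0.2]
opening: 0.333
grip_force: 0.0
```

```bash
python3 - <<'E'
from h import *
s=arm.get_state();print(s["ee_pos"],s["opening"],s["grip_force"],s["contact_force"])
g,_=lever(0);print(g)
# shifts in the present tool frame for the arc
for th in np.r_[np.linspace(.07,.7,10),.72]:
    g,a=lever(th);print(round(th,3),plan(g,a,s))
E
```

```text
[ 0.62020683 -0.084733    0.14093558] 0.33333940840981036 0.0 [ 0.64378465 -0.65708759 -0.15286173]
[ 0.61844914 -0.08452538  0.139     ]
0.07 [ 0.0008 -0.0001 -0.022   0.01   -0.0021  0.0019]
0.14 [ 0.0008 -0.0001 -0.0443  0.0205 -0.0032  0.0019]
0.21 [ 0.0008 -0.     -0.0666  0.0308 -0.005   0.0019]
0.28 [ 0.0009  0.     -0.0889  0.041  -0.0075  0.0019]
0.35 [ 0.0009  0.     -0.1112  0.051  -0.0108  0.0019]
0.42 [ 9.000e-04  1.000e-04 -1.334e-01  6.070e-02 -1.470e-02  1.900e-03]
0.49 [ 9.000e-04  1.000e-04 -1.557e-01  7.020e-02 -1.930e-02  1.900e-03]
0.56 [ 9.00e-04  1.00e-04 -1.78e-01  7.92e-02 -2.46e-02  1.90e-03]
0.63 [ 8.000e-04  2.000e-04 -2.003e-01  8.790e-02 -3.040e-02  1.900e-03]
0.7 [ 8.000e-04  2.000e-04 -2.226e-01  9.620e-02 -3.690e-02  1.900e-03]
0.72 [ 8.000e-04  2.000e-04 -2.289e-01  9.850e-02 -3.890e-02  1.900e-03]
```

Emit:
drive_tool(commands=[[0,0,0,0,0,0,-1],[0,0,0,0,0,0,-1],[0,0,0,0,0,0,-1],[0,0,0,0,0,0,-1]])

```text
t: 2.95
ee_pos: [0.6192, -0.0844, 0.1406]
tcp_rot: [0.0, 0.827, 0.562, 0.0]
contact_force: [-4.4, 1.7, 10.6]
opening: 0.192
grip_force: 58.3
```

```bash
python3 - <<'E'
from h import *
s=arm.get_state();print(s["ee_pos"],s["opening"],s["grip_force"],s["contact_force"])
for th in np.r_[np.linspace(.07,.7,10),.72]:
    g,a=lever(th);print(round(th,3),plan(g,a,s)[2:5])
E
```

```text
[ 0.61919105 -0.08440131  0.14061278] 0.1915270513325169 58.2767695421353 [-4.36182092  1.6681022  10.64731804]
0.07 [-0.022   0.0101 -0.001 ]
0.14 [-0.0443  0.0205 -0.0021]
0.21 [-0.0666  0.0309 -0.0039]
0.28 [-0.0889  0.0411 -0.0065]
0.35 [-0.1112  0.0511 -0.0097]
0.42 [-0.1334  0.0608 -0.0136]
0.49 [-0.1557  0.0702 -0.0182]
0.56 [-0.178   0.0793 -0.0235]
0.63 [-0.2003  0.088  -0.0294]
0.7 [-0.2226  0.0963 -0.0358]
0.72 [-0.2289  0.0985 -0.0378]
```

Emit:
drive_tool(commands=[[0,0,-0.022,0.01,-0.001,0,-1],[0,0,-0.044,0.0205,-0.002,0,-1],[0,0,-0.067,0.031,-0.004,0,-1],[0,0,-0.089,0.041,-0.0065,0,-1],[0,0,-0.111,0.051,-0.0095,0,-1],[0,0,-0.133,0.061,-0.0135,0,-1],[0,0,-0.156,0.07,-0.018,0,-1],[0,0,-0.156,0.07,-0.018,0,-1]])

```text
t: 3.75
ee_pos: [0.6282, -0.0122, 0.1406]
tcp_rot: [0.0, 0.665, 0.747, -0.0]
contact_force: [-4.9, -3.3, 9.2]
opening: 0.19
grip_force: 58.5
```

```bash
python3 - <<'E'
from h import *
s=arm.get_state();print(s["ee_pos"],s["opening"],s["grip_force"],s["contact_force"])
J=np.load("J.npy");v=J[:3,:3].T@(s["ee_pos"]-J[:3,3]);print("th",np.arctan2(v[1],v[0]+.055)+.56)
for th in [.56,.63,.7,.72]:
    g,a=lever(th);print(round(th,3),plan(g,a,s)[2:5])
E
```

```text
[ 0.62816004 -0.01223319  0.14060185] 0.1897646674155622 58.467627223581076 [-4.93520941 -3.28074462  9.19159954]
th 0.4911339993071769
0.56 [-0.021   0.0103 -0.0004]
0.63 [-0.0433  0.0208 -0.0014]
0.7 [-0.0656  0.0311 -0.0032]
0.72 [-0.072   0.034  -0.0039]
```

Emit:
drive_tool(commands=[[0,0,-0.021,0.01,-0.0005,0,-1],[0,0,-0.043,0.021,-0.0015,0,-1],[0,0,-0.056,0.026,-0.0025,0,-1],[0,0,-0.066,0.031,-0.003,0,-1],[0,0,-0.072,0.034,-0.004,0,-1],[0,0,-0.072,0.034,-0.004,0,-1],[0,0,-0.072,0.034,-0.004,0,-1]])

```text
t: 4.45
ee_pos: [0.6208, 0.0193, 0.1406]
tcp_rot: [0.001, 0.578, 0.816, -0.001]
contact_force: [-4.2, -6.0, 9.4]
opening: 0.194
grip_force: 58.5
```

```bash
python3 - <<'E'
from h import *
s=arm.get_state();print(s["ee_pos"],s["opening"],s["grip_force"],s["contact_force"])
J=np.load("J.npy");v=J[:3,:3].T@(s["ee_pos"]-J[:3,3]);print("th",np.arctan2(v[1],v[0]+.055)+.56)
T=T_wc("top");p,d=arm.grab_frame("top");q,_=arm.grab_frame("side")
im=np.hstack([cv2.resize(p[185:335,240:430],(400,316)),cv2.resize(q[200:350,220:410],(400,316))])
cv2.imwrite("pics/c2.png",im[:,:,::-1])
E
```

```text
[0.62084283 0.01932765 0.14060698] 0.1939644773328495 58.450523355240875 [-4.18462737 -6.03998945  9.43908774]
th 0.7076453921057428
```

View pics/c2.png

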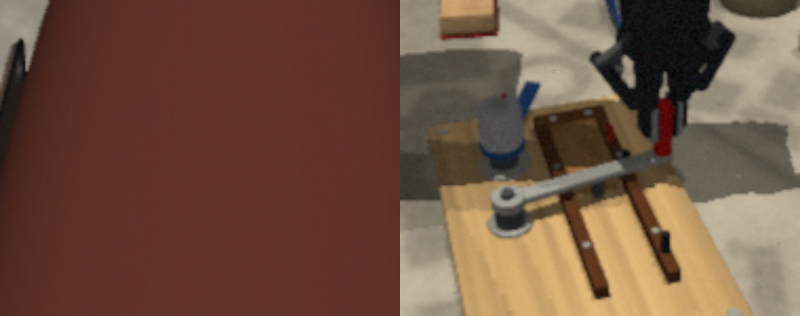

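The lever is at or very near its stop. I press a few mm more until the force clearly rises.

Emit:
drive_tool(commands=[[0,0,0,0.003,0,0,-1],[0,0,0,0.006,0,0,-1],[0,0,0,0.006,0,0,-1],[0,0,0,0.006,0,0,-1]])

```text
t: 4.95
ee_pos: [0.6199, 0.0222, 0.1407]
tcp_rot: [0.003, 0.579, 0.815, -0.002]
contact_force: [-0.6, -19.7, 4.7]
opening: 0.193
grip_force: 58.5
```

```bash
python3 - <<'E'
from h import *
s=arm.get_state()
J=np.load("J.npy");v=J[:3,:3].T@(s["ee_pos"]-J[:3,3]);print("th",np.arctan2(v[1],v[0]+.055)+.56,s["contact_force"])
E
```

```text
th 0.7275592232022348 [ -0.62405453 -19.70002367   4.74503686]
```

The force is now 20 N, so the lever is hard against its stop. I release it and rise.

Emit:
drive_tool(commands=[[0,0,0,0.003,0,0,1],[0,0,0,0.003,0,0,1],[0,0,0,0.003,0,0,1],[0,0,0,0.003,0,0,1],[0,0,0,0.003,0,0,1],[0,0,0,0.003,0,0,1],[0,0,0,0.003,0,-0.05,1],[0,0,0,0.003,0,-0.1,1]])

```text
t: 5.75
ee_pos: [0.6166, 0.0291, 0.2392]
tcp_rot: [-0.002, 0.578, 0.816, -0.001]
contact_force: [0.6, 0.4, -0.0]
opening: 1.001
grip_force: 0.0
```

```bash
python3 - <<'E'
from h import *
s=arm.get_state();print(s["joint_positions"])
J=np.load("J.npy")
g=J[:3,:3]@[-.045,.085,.2]+J[:3,3]
for yy in(1.0,1.3): print(g,yy,plan(g,yy,s))
T=wrist_T(s);p,d=arm.grab_frame("wrist");q,_=arm.grab_frame("side")
im=np.hstack([cv2.resize(p,(400,300)),cv2.resize(q[200:350,220:420],(400,300))])
cv2.imwrite("pics/c3.png",im[:,:,::-1])
E
```

```text
[-7.12583672e-02  5.07419994e-01  4.14947402e-03  1.07107303e+00
  8.90594639e-06  1.16101747e+00]
[0.47356909 0.05632295 0.2       ] 1.0 [-0.0008 -0.0008 -0.2106  0.0731 -0.1257  0.0397]
[0.47356909 0.05632295 0.2       ] 1.3 [-0.0007 -0.0009 -0.306   0.0731 -0.1257  0.0397]
```

View pics/c3.png

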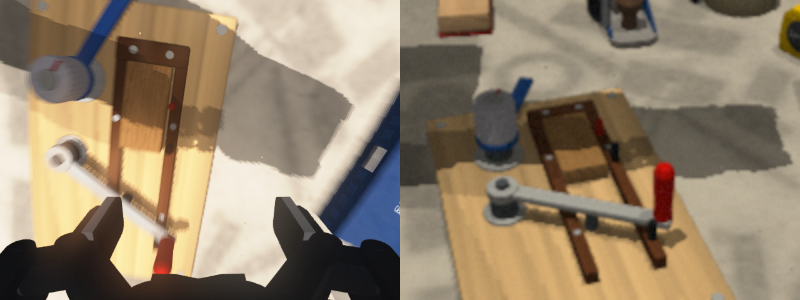

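The wrist and side views show the blank up against the end stop and the lever back home on its pin. I move above the ring.

Emit:
drive_tool(commands=[[0,0,-0.306,0.073,-0.126,0.02,1],[0,0,-0.306,0.073,-0.126,0.02,1],[0,0,-0.306,0.073,-0.126,0.02,1],[0,0,-0.306,0.073,-0.126,0.02,1],[0,0,-0.306,0.073,-0.126,0.02,1],[0,0,-0.306,0.073,-0.126,0.02,1],[0,0,-0.306,0.073,-0.126,0.02,1],[0,0,-0.306,0.073,-0.126,0.02,1]])

```text
t: 6.65
ee_pos: [0.4746, 0.056, 0.2193]
tcp_rot: [0.0, 0.135, 0.991, 0.0]
contact_force: [-0.3, 0.4, -0.2]
opening: 1.006
grip_force: 0.0
```

Emit:
drive_tool(commands=[[0,0,0,0,0,0,1],[0,0,0,0,0,0,1]])

```text
t: 6.85
ee_pos: [0.4746, 0.056, 0.2192]
tcp_rot: [0.0, 0.136, 0.991, -0.0]
contact_force: [-0.1, 0.0, -0.2]
opening: 0.996
grip_force: 0.0
```

```bash
python3 - <<'E'
from h import *
s=arm.get_state();print(s["ee_pos"])
J=np.load("J.npy");j=lambda v:J[:3,:3]@v+J[:3,3]
T=wrist_T(s);p,d=arm.grab_frame("wrist")
b=[j([x,y,z]) for x,y,z in((.0075,.11,.037),(.0525,.11,.037),(.0525,.02,.037),(.0075,.02,.037),(-.045,.085,.09))]
P=proj("wrist",b,T);print(P)
q=p.copy()
for x,y in P: cv2.circle(q,(int(round(x)),int(round(y))),3,(0,255,0),1)
cv2.imwrite("pics/w4.png",q[:,:,::-1])
print(plan(j([-.045,.085,.123]),1.3,s))
E
```

```text
[0.47458834 0.05597938 0.21921076]
[[384.66687543 290.36100904]
 [410.11107684 344.4217167 ]
 [293.58573592 392.99323223]
 [263.66102419 343.52120715]
 [314.67167447 265.61496345]]
[-0.      0.     -0.0006  0.0011  0.0001  0.0962]
```

View pics/w4.png

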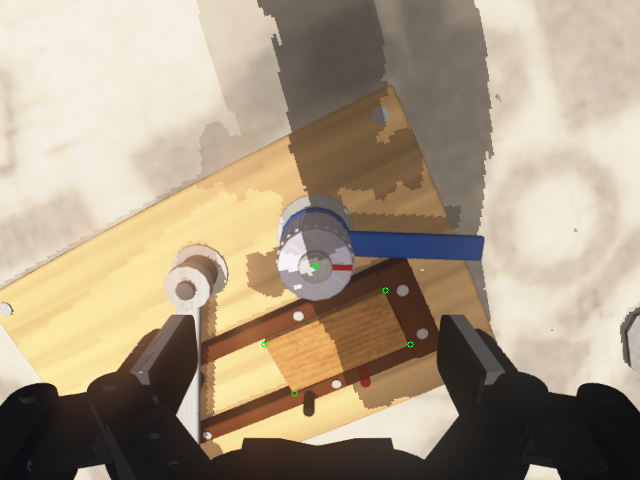

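The blank's corners fall on the "touching the end stop" prediction (384,290)–(410,344), and the ring axis at (315,266) lines up. I descend and grip the ring.

Emit:
drive_tool(commands=[[0,0,0,0.001,0,0.04,1],[0,0,0,0.001,0,0.07,1],[0,0,0,0.001,0,0.093,1],[0,0,0,0.001,0,0.093,-1],[0,0,0,0.001,0,0.093,-1],[0,0,0,0.001,0,0.093,-1],[0,0,0,0.001,0,0.093,-1],[0,0,0,0.001,0,0.093,-1]])

```text
t: 7.7
ee_pos: [0.4743, 0.0552, 0.128]
tcp_rot: [0.001, 0.136, 0.991, -0.001]
contact_force: [-4.9, -7.2, 9.3]
opening: 0.45
grip_force: 59.3
```

Emit:
drive_tool(commands=[[0,0,0,0,0,0,-1],[0,0,0,0,0,0,-1],[0,0,0,0,0,0,-1]])

```text
t: 8.0
ee_pos: [0.4743, 0.0552, 0.128]
tcp_rot: [0.001, 0.135, 0.991, -0.001]
contact_force: [-3.6, -6.1, 10.6]
opening: 0.453
grip_force: 59.3
```

Emit:
drive_tool(commands=[[0,0,0.04,0,0,0,-1],[0,0,0.08,0,0,0,-1],[0,0,0.12,0,0,0,-1],[0,0,0.16,0,0,0,-1],[0,0,0.2,0,0,0,-1],[0,0,0.24,0,0,0,-1],[0,0,0.28,0,0,0,-1],[0,0,0.31,0,0,0,-1]])

```text
t: 8.8
ee_pos: [0.4738, 0.0548, 0.128]
tcp_rot: [0.002, 0.585, 0.811, -0.001]
contact_force: [-6.1, -8.8, 11.9]
opening: 0.453
grip_force: 59.5
```

Emit:
drive_tool(commands=[[0,0,0.01,0,0,0,-1],[0,0,0.02,0,0,0,-1],[0,0,0.025,0,0,0,-1],[0,0,0.025,0,0,0,-1]])

```text
t: 9.2
ee_pos: [0.4738, 0.0548, 0.128]
tcp_rot: [0.002, 0.615, 0.788, -0.001]
contact_force: [-5.4, -9.3, 12.0]
opening: 0.451
grip_force: 59.5
```

```bash
cat > tongue.py <<'E'
from h import *
s=arm.get_state();print("moment",s["moment"].round(2),"tool yyaw",R.from_quat(np.roll(s["tcp_rot"],-1)).as_matrix()[:2,1])
J=np.load("J.npy");rc=J[:3,:3]@[-.045,.085,.046]+J[:3,3];yaw=np.arctan2(J[1,0],J[0,0])
for n in("top","side"):
    p,d=arm.grab_frame(n);m=blue(p)
    v,u=np.nonzero(m);W=onplane(n,np.c_[u,v].astype(float),.046)-rc;r=np.hypot(W[:,0],W[:,1]);a=np.arctan2(W[:,1],W[:,0])-yaw
    k=(r>.035)&(r<.107)&(abs(a)<1.5);print(n,k.sum(),"tongue ang",np.median(a[k]) if k.any() else None, "r max",r[k].max() if k.any() else None)
    cv2.imwrite(f"pics/{n}_t.png",p[:,:,::-1])
E
python3 tongue.py
```

```text
moment [-1.98  1.51 -0.05] tool yyaw [0.97001943 0.24302736]
top 0 tongue ang None r max None
side 152 tongue ang -0.08143834601467187 r max 0.10196272971763334
```

Emit:
drive_tool(commands=[[0,0,0.005,0,0,0,-1],[0,0,0.01,0,0,0,-1],[0,0,0.015,0,0,0,-1],[0,0,0.015,0,0,0,-1]])

```text
t: 9.7
ee_pos: [0.4737, 0.0548, 0.128]
tcp_rot: [0.002, 0.633, 0.774, -0.001]
contact_force: [-5.7, -10.5, 12.6]
opening: 0.452
grip_force: 59.8
```

```bash
python3 tongue.py
```

```text
moment [-2.11  1.53  1.49] tool yyaw [0.97992811 0.1993512 ]
top 0 tongue ang None r max None
side 156 tongue ang -0.10772608994119637 r max 0.10196272971763334
```

The moment jumped to 1.5 N m, so the ring is at its hard stop. I open the fingers and rise clear.

Emit:
drive_tool(commands=[[0,0,0,0,0,0,1],[0,0,0,0,0,0,1],[0,0,0,0,0,0,1],[0,0,0,0,0,0,1],[0,0,0,0,0,0,1],[0,0,0,0,0,0,1],[0,0,0,0,0,-0.04,1],[0,0,0,0,0,-0.08,1]])

```text
t: 10.6
ee_pos: [0.4726, 0.0563, 0.2064]
tcp_rot: [-0.001, 0.633, 0.774, -0.001]
contact_force: [2.3, -0.4, 0.3]
opening: 1.003
grip_force: 0.0
```

Emit:
drive_tool(commands=[[0,0,0,-0.05,0,-0.04,1],[0,0,0,-0.1,-0.05,-0.08,1],[0,0,0,-0.15,-0.08,-0.1,1],[0,0,0,-0.2,-0.1,-0.1,1],[0,0,0,-0.25,-0.1,-0.1,1],[0,0,0,-0.25,-0.1,-0.1,1],[0,0,0,-0.25,-0.1,-0.1,1],[0,0,0,-0.25,-0.1,-0.1,1]])

```text
t: 11.4
ee_pos: [0.425, -0.2096, 0.306]
tcp_rot: [-0.0, 0.634, 0.773, 0.0]
contact_force: [0.1, 0.2, -0.9]
opening: 1.0
grip_force: 0.0
```

```bash
python3 tongue.py; python3 -c "
import cv2
a=cv2.imread('pics/top_t.png');b=cv2.imread('pics/side_t.png')
cv2.imwrite('pics/fin.png',cv2.hconcat([cv2.resize(a[185:360,240:480],(400,292)),cv2.resize(b[220:395,200:440],(400,292))]))"
```

```text
moment [-0.    0.04  0.01] tool yyaw [0.9805724  0.19615746]
top 342 tongue ang -0.007914285309337965 r max 0.10429527232801963
side 174 tongue ang -0.10578303476158554 r max 0.10196272971763334
```

View pics/fin.png

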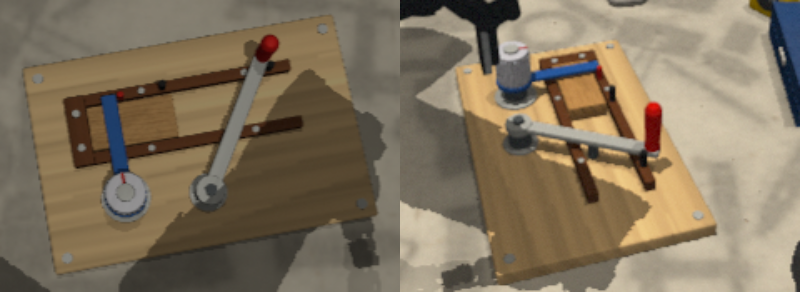

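The final view shows the tongue across the blank against the red pin at (118,97), measured within 0.01 rad of jig +x. The blank is at the end stop, the lever is home and the arm is clear.

```bash
python3 -c "
from plant import arm
print(arm.job_done())"
```

```text
the job is handed in; nothing more can be done
None
```

The job is done and handed in at about 11.5 s: the blank is at the end stop, the lever has sprung back home, the blue tongue is across the blank on the red pin, and the arm is touching nothing.

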